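Hold a brake cylinder's piston at half stroke with the push rod

TASK

The brake master cylinder standing bore-up on the right-hand table needs its piston held in for a leak check: lift the push rod up and off its hook on the tool rack, and with the rod's tip press the spring-loaded piston 12 mm down into the bore, that is until the lower edge of the rod's collar is level with the rim, never letting the piston reach the bottom of its stroke. Finish while still holding the rod upright in the gripper with the piston kept at that depth; do not put the rod down or let go. Leave the padlock on the other hook and everything else as they are.

Things in the scene. Friction and masses are not known exactly. Their poses are not given: they have to be found in the camera images.
- rack: Fixed plywood tool rack on the left table: base 120 x 220 x 15 mm, upright back board to z = 215 mm. Origin on the table under mid-width of the back board's front face; -x is where the hooks point. Two like hooks of 7 mm wire at y = +75 and -75 mm: wire centre at z = 190 mm at x = -85 mm, where things hang, then rising to its end at x = -110 mm, z = 198 mm.
- push_rod: Loose push rod, 157 mm long, 0.1 to 0.25 kg, hanging upright by its eye on one hook (which one varies). Origin at its tip's centre, z along it to the eye. Steel rod 14 mm across; collar 20 mm across at z = 37 to 45 mm; black flat-sided grip at z = 80 to 122 mm, 18 mm in x by 24 mm in y; on top a wire ring (eye) in the yz plane. Hanging, its x is about the rack's x.
- rod_tip (a point): Centre of the push rod's tip face.
- rod_grip (a point): Centre of the push rod's grip, 101 mm above the tip.
- rod_eye (a point): Centre of the push rod's eye, 137 mm above the tip: hole 25 mm across, wire 7 mm; the hook runs along x through it. The gripper can come straight down over the eye and close along y on the grip. Raised 13 mm (9 to 17) from where it hangs, the rod can be drawn off straight along the rack's -x, past the hook's end.
- cylinder: Fixed brake master cylinder standing bore-up on the right table: foot 100 x 100 x 12 mm, aluminium body 66 mm across at the rim, two capped side ports toward +x. Origin under its centre on the table, z up. The open bore, on the axis, is 39 mm wide at the rim, 33 mm wide below; rim at z = 105 mm.
- bore_mouth (a point): Centre of the bore at rim height, 105 mm above the table. On the way from the rack a tall pole of a floor machine stands in the gap between the tables close to the robot, and fixed clutter lies behind the cylinder: carry the rod with its tip over 0.23 m high and more than 0.4 m from the base axis.
- piston (a joint): How far the piston is pressed down, m: 0 at rest (flat face 31 mm across, 25 mm below the rim), 0.024 at the bottom of its stroke. A spring pushes it up: about 5 N to start it, plus 0.45 N per mm, so 10.5 N at 12 mm; it returns when let go. At 0.012 the lower edge of the collar of a rod standing on it is level with the rim.
- piston_face (a point): Centre of the piston's top face; moves with it.
- padlock: Loose brass padlock, 42 x 20 x 66 mm, hanging by its shackle on the rack's other hook; stays there. Origin under its body.
- bulb_box: Red carton, 100 x 116 x 126 mm, standing on the left table, left of the rack; leave alone. Origin under its centre.
- torch: Yellow torch standing on end, 68 mm wide, 158 mm tall, on the right table; leave alone. Origin under its centre.
- tape_measure: Tape measure, 42 x 82 x 60 mm, on the right table; leave alone. Origin under its centre.
- clamp: Black spring clamp lying flat, 53 x 108 x 20 mm, on the right table; leave alone. Origin under its centre.
Mind the look-alikes: they are no part of the job. Of the things shaped like the push_rod, the bare steel one is meant.

How it is judged:
By the outcome, as a careful person would: the job done as asked, in the order asked, and still so for the second after the job is handed in, while the arm keeps its last pose, push and grip.
It also fails if it takes over 58 s, if anything falls off the work surface, if the arm or the gripper's body presses on something with over 40 N, if the wrist force passes 120 N, or if a joint passes its speed limit or range.

ROBOT

A 6-joint arm with a two-finger parallel gripper is mounted at the origin on a cart in front of the work surface, level with it; the furniture and walls round the work are solid. World frame = base frame: x ahead of the robot, y to its left, z up, the work surface at z = 0. Lengths are in m, angles in degrees, forces in N, time in s.
With the tool pointing down it reaches from about 0.4 to 0.825 m from the base axis. Payload 7 kg.
Tool frame: the origin (TCP) lies midway between the tips of the shut fingers; the grasp point (between the pads) lies r.grip_depth behind it (r.grip_depth is the distance from the TCP to the grasp point, in m); z points along the fingers, y is the line along which they close (so a half turn about z gives the same grasp; the last joint's range is limited). The gripper opens to 88 mm and grips with 3 to 60 N. Pads are 19 mm wide; open, the fingers measure 130 mm over their backs; the gripper's body (78 mm by 193 mm) begins 47 mm behind the grasp point.
Start: joints at [-59.811, 20.546, 0.682, 0, -70.136, -16.507], TCP at [0.16, -0.656, 0.227] pointing down, gripper open.
Joint ranges: [-176.03, 176.03], [-82.01, 121.73], [-58.28, 71.71], [-173.87, 95.51], [-174.79, -0.11], [-173.66, 173.66]. Speed limits (degrees/s): [136.94, 136.94, 172.46, 180, 180, 180].

INTERFACE

Orientations are given as [roll, pitch, yaw] about the fixed x, y, z axes, in that order (R = Rz(yaw) Ry(pitch) Rx(roll)).
In Python, from plant import r gives the robot as it stands.
- The arm moves only by the shell command python3 -m pendant 'ROWS' [OPENING] [FORCE]. ROWS is a JSON object whose key "increments" holds a list of rows, 1 to 12 of them, each of 6 numbers: dx, dy, dz in m, then a rotation vector rx, ry, rz in degrees; each row is the pose to reach, as a shift and turn from the pose commanded when the command began, along the tool's axes at that moment; what a row does not reach only later rows make up. A row lasts 1/12 s, in which the tool goes at most 0.0417 m and 7.16 degrees, less where a joint would pass 70% of its speed; a pose out of reach is approached as far as the arm can. OPENING is the finger opening in m, set as the command begins (- or left out keeps the last). The fingers move at their own pace and stop on an object; FORCE is the grip in N (left out, the last holds). Time passes only in rows, so rows that do not move let the fingers close. It prints the time, the measured TCP pose, the force, the opening and the grip force at its end. Input that does not fit is refused with a message, and nothing moves.
- r.get_state(): the state, without advancing time (a new reading comes with each control period).
- r.capture(name): name is "scene" or "side" or "wrist"; returns a dict with "frame" (420x560x3 uint8, red, green, blue), "z_map" (420x560 float32, m along the optical axis (not along the pixel's ray), 0 where there is no reading), "fx", "fy", "cx", "cy" (pixels), "cam_to_world" (4x4, takes a point from camera to world coordinates). Camera axes: x right, y down, z forward; pixel columns grow to the right and rows downward; lengths in m; the calibration is good to about 2 mm. A picture is of the moment at which its call begins.
- r.close_job(): hands the job in; it is judged then, once.
The state is a dict: "time_s": time; "joints": joint angles; "qd": joint speeds; "joint_torque": joint torques, N m; "tcp_pos": TCP position; "eef_rot": TCP orientation; "contact_force": force on the tool from outside, world axes, zero at the start; "moment": the same for the moment, N m; "gripper_width": finger opening in m; "gripper_force": force on a finger pad.
Only numpy, scipy, OpenCV 4.12 (cv2) and the standard library are available. Lean on these libraries where they do the work, as an engineer would, in place of code of your own. Each camera call takes 0.05 s, during which the arm holds its last target. There are 200 camera calls.

## Working session

There is one attempt and no reset: what is moved stays moved. The work goes in short steps, Python scripts to look and compute and a shell command to move; the robot and the scene stay as the last step left them, time stands still between calls to the robot, and variables do not carry over. Pictures are saved under pics/ and viewed, at most 10 in all, crops included, and the job is handed in when it is done.

```bash
mkdir -p pics; ls; cat > h.py <<'E'
import numpy as np,cv2
from plant import r
def cap(n,save=None):
    c=r.capture(n)
    np.savez(f'{save or n}.npz',**c)
    cv2.imwrite(f'pics/{save or n}.png',cv2.cvtColor(c['frame'],cv2.COLOR_RGB2BGR))
    return c
def load(n): return dict(np.load(f'{n}.npz'))
def px(c,u,v,w=1):
    z=c['z_map'][v-w:v+w+1,u-w:u+w+1]; z=np.median(z[z>0]) if (z>0).any() else np.nan
    p=np.array([(u-c['cx'])/c['fx']*z,(v-c['cy'])/c['fy']*z,z,1]); return (c['cam_to_world']@p)[:3]
def cloud(c):
    z=c['z_map']; v,u=np.mgrid[:z.shape[0],:z.shape[1]]
    P=np.stack([(u-c['cx'])/c['fx']*z,(v-c['cy'])/c['fy']*z,z,np.ones_like(z)],-1)@c['cam_to_world'].T
    P=P[...,:3]; P[z<=0]=np.nan; return P
E
python3 - <<'E'
from h import *
for n in("scene","side"):
    c=cap(n); print(n,c['cam_to_world'].round(3).tolist(),c['fx'])
s=r.get_state();print(s['tcp_pos'],s['eef_rot'],r.grip_depth)
E
```

```text
pics
scene [[-0.761, -0.425, 0.49, -0.116], [-0.648, 0.483, -0.589, 0.809], [0.013, -0.766, -0.643, 0.972], [0.0, 0.0, 0.0, 1.0]] 403.95499916299116
side [[0.822, -0.376, 0.429, -0.089], [-0.57, -0.524, 0.633, -0.923], [-0.013, -0.764, -0.645, 1.125], [0.0, 0.0, 0.0, 1.0]] 491.91361416673755
[ 0.15955049 -0.65543245  0.22572788] [ 1.79915265e+02 -9.12316771e-03 -1.66322370e+02] 0.0188
```

View pics/scene.png

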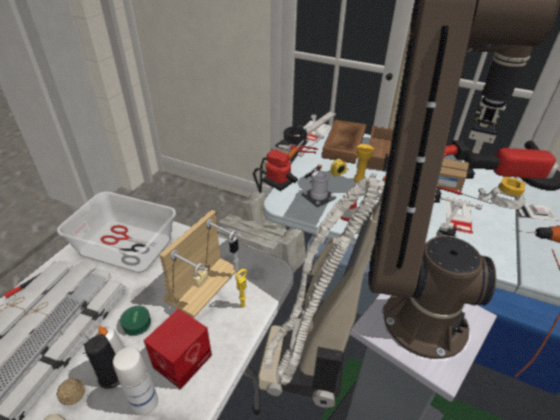

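View pics/side.png

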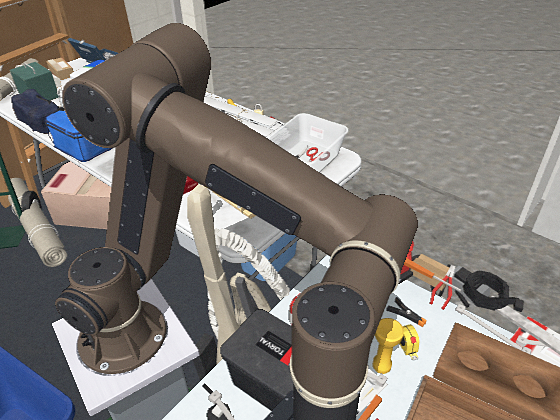

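The scene view shows the rack at about (200,262), with the push rod's black grip at (234,244) and the padlock at (200,275). The cylinder is at (318,188). In the side view the arm hides most of the work area.

```bash
python3 - <<'E'
from h import *
c=load('scene');f=cv2.cvtColor(c['frame'],cv2.COLOR_RGB2BGR)
a=cv2.resize(f[205:315,155:265],(400,400),interpolation=cv2.INTER_CUBIC)
b=cv2.resize(f[160:215,295:350],(400,400),interpolation=cv2.INTER_CUBIC)
cv2.imwrite('pics/crop1.png',np.hstack([a,b]))
for u,v in[(234,244),(234,238),(234,250),(318,188),(319,176),(241,288),(200,275),(208,224),(210,240),(173,256)]: print(u,v,px(c,u,v,0).round(3))
P=cloud(c)
# rim height points
m=(P[...,2]>.095)&(P[...,2]<.112); m[:, :295]=0;m[:,350:]=0;m[:160]=0;m[215:]=0
print(P[m].round(3)[:60].tolist(), np.argwhere(m)[:,::-1][::8].tolist())
E
```

```text
234 244 [0.509 0.247 0.161]
234 238 [0.521 0.234 0.167]
234 250 [0.51  0.248 0.137]
318 188 [ 0.562 -0.249  0.061]
319 176 [ 0.584 -0.282  0.089]
241 288 [0.423 0.311 0.093]
200 275 [0.484 0.395 0.173]
208 224 [0.598 0.261 0.195]
210 240 [0.602 0.258 0.126]
173 256 [0.574 0.408 0.192]
[[0.606, -0.286, 0.101], [0.602, -0.285, 0.103], [0.595, -0.282, 0.107], [0.595, -0.29, 0.104], [0.593, -0.293, 0.103], [0.589, -0.294, 0.104], [0.586, -0.296, 0.104], [0.582, -0.298, 0.105], [0.579, -0.3, 0.105], [0.576, -0.302, 0.106], [0.606, -0.271, 0.104], [0.603, -0.275, 0.103], [0.597, -0.272, 0.107], [0.596, -0.277, 0.105], [0.595, -0.283, 0.102], [0.591, -0.283, 0.104], [0.588, -0.287, 0.104], [0.59, -0.296, 0.098], [0.581, -0.29, 0.105], [0.58, -0.295, 0.103], [0.579, -0.301, 0.1], [0.574, -0.3, 0.103], [0.572, -0.303, 0.103], [0.571, -0.308, 0.1], [0.603, -0.262, 0.105], [0.6, -0.264, 0.105], [0.596, -0.264, 0.107], [0.592, -0.265, 0.108], [0.594, -0.274, 0.103], [0.59, -0.277, 0.103], [0.591, -0.284, 0.099], [0.588, -0.287, 0.099], [0.583, -0.287, 0.101], [0.579, -0.288, 0.102], [0.579, -0.294, 0.099], [0.575, -0.294, 0.101], [0.568, -0.291, 0.106], [0.566, -0.295, 0.105], [0.563, -0.296, 0.106], [0.561, -0.301, 0.104], [0.601, -0.259, 0.103], [0.597, -0.26, 0.104], [0.595, -0.263, 0.104], [0.59, -0.263, 0.106], [0.589, -0.268, 0.103], [0.591, -0.279, 0.097], [0.588, -0.28, 0.098], [0.583, -0.286, 0.097], [0.574, -0.287, 0.1], [0.571, -0.289, 0.101], [0.566, -0.287, 0.104], [0.565, -0.294, 0.101], [0.558, -0.29, 0.106], [0.558, -0.296, 0.103], [0.558, -0.303, 0.1], [0.596, -0.252, 0.104], [0.595, -0.257, 0.102], [0.588, -0.253, 0.107], [0.591, -0.265, 0.1], [0.591, -0.272, 0.096]] [[315, 171], [323, 171], [319, 172], [312, 173], [320, 173], [312, 174], [322, 174], [313, 175], [326, 175], [325, 176], [316, 177], [315, 178], [323, 178], [315, 179], [323, 179], [317, 180], [325, 180], [322, 181], [330, 213]]
```

View pics/crop1.png

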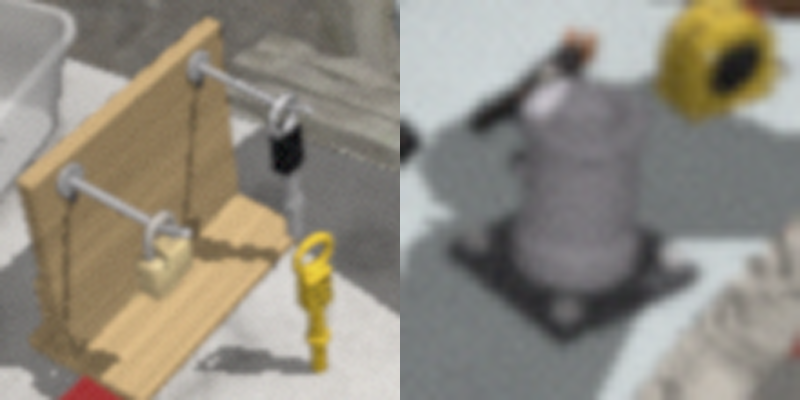

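```bash
cat >> h.py <<'E'
from scipy.spatial.transform import Rotation as R
def rel(target,yaw=None):
    s=r.get_state(); M=R.from_euler('xyz',s['eef_rot'],degrees=True)
    T=R.from_euler('xyz',[180,0,s['eef_rot'][2] if yaw is None else yaw],degrees=True)
    print('tcp',s['tcp_pos'].round(4),s['eef_rot'].round(2),'rel',M.inv().apply(np.array(target)-s['tcp_pos']).round(4),(M.inv()*T).as_rotvec(degrees=True).round(2),'t',s['time_s'])
E
python3 - <<'E'
from h import *
c=cap('wrist','w0'); s=r.get_state()
M=R.from_euler('xyz',s['eef_rot'],degrees=True).as_matrix()
print((M.T@(c['cam_to_world'][:3,3]-s['tcp_pos'])).round(3),(M.T@c['cam_to_world'][:3,:3]).round(3).tolist(),c['fx'])
P=cloud(load('scene'))
# rack board front face plane: region below hooks
q=P[225:300,165:235].reshape(-1,3); 
for nm,(v0,v1,u0,u1) in {'board':(232,262,185,205)}.items():
    q=P[v0:v1,u0:u1].reshape(-1,3); q=q[(q[:,2]>.05)&(q[:,2]<.2)]
    for _ in range(5):
        m=q.mean(0); n=np.linalg.svd(q-m)[2][2]; q=q[abs((q-m)@n)<.006]
    print(nm,m,n*np.sign(n[0]),np.degrees(np.arctan2(n[1],n[0])),len(q))
rel([.49,-.27,.36],-170.6)
E
```

```text
[ 0.077 -0.001 -0.159] [[0.0, -0.96, -0.281], [1.0, -0.0, 0.001], [-0.001, -0.281, 0.96]] 358.0104476446035
board [0.59336895 0.31950158 0.14608137] [ 9.85738365e-01  1.68284669e-01 -3.82764022e-04] -170.3118982271565 519
tcp [ 0.1595 -0.6555  0.2259] [ 1.7993e+02 -1.0000e-02 -1.6632e+02] rel [-0.4122  0.2966 -0.1338] [ 0.07 -0.01  4.28] t 0.15
```

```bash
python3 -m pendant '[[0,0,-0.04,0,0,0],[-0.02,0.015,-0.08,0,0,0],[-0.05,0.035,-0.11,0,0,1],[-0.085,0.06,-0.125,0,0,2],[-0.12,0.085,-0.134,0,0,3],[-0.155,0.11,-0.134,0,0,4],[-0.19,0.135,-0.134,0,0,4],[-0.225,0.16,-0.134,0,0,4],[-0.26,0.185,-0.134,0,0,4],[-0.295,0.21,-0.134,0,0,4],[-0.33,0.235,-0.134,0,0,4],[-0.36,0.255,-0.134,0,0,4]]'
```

```text
refused: ROWS must be an object with the rows under "increments". Nothing was moved.
```

Wrong form. The message asks for an object with the rows under "increments", so I'll send the same numbers that way.

```bash
python3 -m pendant '{"increments": [[0,0,-0.04,0,0,0],[-0.02,0.015,-0.08,0,0,0],[-0.05,0.035,-0.11,0,0,1],[-0.085,0.06,-0.125,0,0,2],[-0.12,0.085,-0.134,0,0,3],[-0.155,0.11,-0.134,0,0,4],[-0.19,0.135,-0.134,0,0,4],[-0.225,0.16,-0.134,0,0,4],[-0.26,0.185,-0.134,0,0,4],[-0.295,0.21,-0.134,0,0,4],[-0.33,0.235,-0.134,0,0,4],[-0.36,0.255,-0.134,0,0,4]]}'; python3 -m pendant '{"increments": [[-0.035,0.02,0,0,0,0],[-0.07,0.035,0,0,0,0],[-0.08,0.04,0,0,0,0],[-0.08,0.04,0,0,0,0]]}'
python3 - <<'E'
from h import *
c=cap('wrist','w1'); cap('side','side1')
f=cv2.imread('pics/w1.png');g=cv2.imread('pics/side1.png')
cv2.imwrite('pics/v1.png',np.hstack([cv2.resize(f,(400,300)),cv2.resize(g,(400,300))]))
rel([.53,-.27,.36],-170.3)
E
```

```text
time_s: 1.15
tcp_pos: [0.4379, -0.3342, 0.3607]
eef_rot: [-180.0, 0.0, -170.3]
contact_force: [0.4, -1.3, 0.6]
gripper_width: 0.0875
gripper_force: 0.0
time_s: 1.48
tcp_pos: [0.5115, -0.2811, 0.3593]
eef_rot: [179.9, -0.1, -170.1]
contact_force: [-0.2, -0.5, -1.0]
gripper_width: 0.0876
gripper_force: 0.0
tcp [ 0.5094 -0.2829  0.36  ] [ 1.7998e+02 -7.0000e-02 -1.7025e+02] rel [-0.0225  0.0093 -0.    ] [ 0.02 -0.07  0.05] t 1.5833
```

View pics/w1.png

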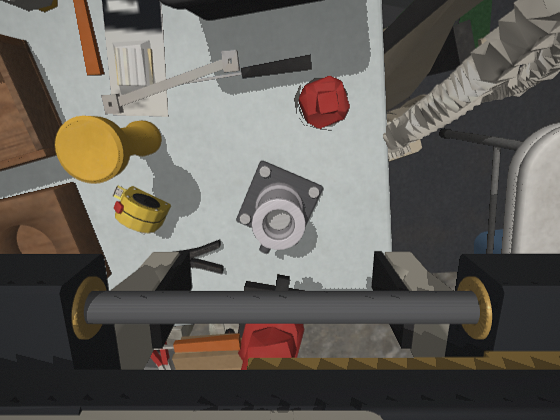

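The wrist view shows the cylinder from above, with its rim and bore centred at about (279,224). The torch is at (95,148), the tape measure at (142,208) and a red object at (323,102). I'll fit the rim next.

```bash
cat >> h.py <<'E'
def rim(n,g=(.58,-.278),show=1):
    c=load(n);P=cloud(c);d=np.hypot(P[...,0]-g[0],P[...,1]-g[1])
    m=(d<.045)&(P[...,2]>.098)&(P[...,2]<.112)
    q=P[m]; z=np.median(q[:,2]); m&=abs(P[...,2]-z)<.003
    k=m.astype(np.uint8); cs=cv2.findContours(cv2.morphologyEx(k,cv2.MORPH_CLOSE,np.ones((3,3))),cv2.RETR_CCOMP,cv2.CHAIN_APPROX_NONE)[0]
    from scipy.optimize import least_squares
    for s in cs:
        s=s[:,0]
        if len(s)<25: continue
        # intersect rays with plane z
        d=np.c_[(s[:,0]-c['cx'])/c['fx'],(s[:,1]-c['cy'])/c['fy'],np.ones(len(s))]@c['cam_to_world'][:3,:3].T
        o=c['cam_to_world'][:3,3]; X=o+d*((z-o[2])/d[:,2:])
        f=least_squares(lambda p:np.hypot(X[:,0]-p[0],X[:,1]-p[1])-p[2],[g[0],g[1],.03],loss='soft_l1',f_scale=.002)
        print(n,'z',z.round(4),'c r',f.x.round(4),'rms',np.sqrt(np.mean(f.fun**2)).round(4),len(s))
E
python3 - <<'E'
from h import *
rim('w1');rim('scene');rim('side1')
s=r.get_state();print(s['contact_force'])
E
```

```text
w1 z 0.1056 c r [ 0.5726 -0.2746  0.0321] rms 0.0004 150
w1 z 0.1056 c r [ 0.5725 -0.2746  0.0198] rms 0.0004 90
scene z 0.1036 c r [ 0.5726 -0.2698  0.0314] rms 0.0019 40
side1 z 0.1049 c r [ 0.5736 -0.2755  0.0319] rms 0.0013 62
side1 z 0.1049 c r [ 0.5737 -0.2755  0.0197] rms 0.0013 38
[-0.13988517  0.02396761 -0.24345684]
```

```bash
python3 -m pendant '{"increments": [[-0.005,0.04,0,0,0,0],[-0.01,0.08,0,0,0,0],[-0.015,0.12,0,0,0,0],[-0.02,0.16,0,0,0,0],[-0.026,0.2,0,0,0,0],[-0.032,0.24,0,0,0,0],[-0.037,0.28,0,0,0,0],[-0.042,0.32,0,0,0,0],[-0.047,0.36,0,0,0,0],[-0.052,0.4,0,0,0,0],[-0.058,0.44,0,0,0,0],[-0.064,0.48,0,0,0,0]]}'; python3 -m pendant '{"increments": [[-0.003,0.025,0,0,0,0],[-0.006,0.042,0,0,0,0],[-0.006,0.042,0,0,0,0],[-0.006,0.042,0,0,0,0]]}'
python3 - <<'E'
from h import *
c=cap('wrist','w2');cap('side','side2');cap('scene','scene2')
f=cv2.imread('pics/w2.png');g=cv2.imread('pics/scene2.png')[195:315,155:275];h=cv2.imread('pics/side2.png')
cv2.imwrite('pics/v2.png',np.vstack([np.hstack([cv2.resize(g,(400,300)),cv2.resize(h,(400,300))]),np.pad(cv2.resize(f,(400,300)),((0,0),(0,400),(0,0)))]))
rel([.49,.243,.36],-170.3)
E
```

```text
time_s: 2.58
tcp_pos: [0.4912, 0.2011, 0.3613]
eef_rot: [180.0, 0.1, -170.4]
contact_force: [1.0, -1.1, -0.1]
gripper_width: 0.088
gripper_force: 0.0
time_s: 2.92
tcp_pos: [0.4906, 0.2425, 0.3604]
eef_rot: [-180.0, -0.0, -170.3]
contact_force: [-0.4, -0.6, 0.2]
gripper_width: 0.0879
gripper_force: 0.0
tcp [0.4908 0.2416 0.3609] [ 1.8000e+02  2.0000e-02 -1.7041e+02] rel [0.0005 0.0015 0.0009] [ 0.    0.02 -0.11] t 3.0667
```

View pics/w2.png

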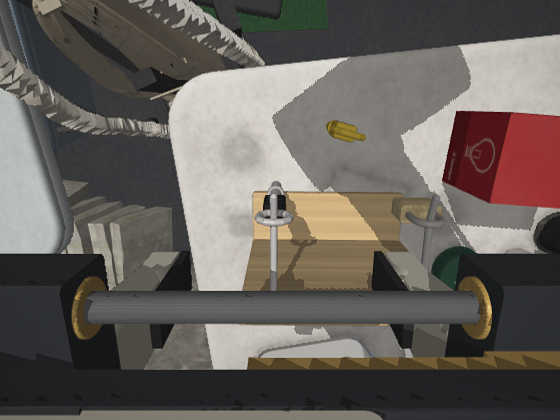

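The wrist view shows the hook running down the picture from its end at (276,186), and the rod's eye ring around it at (274,218), spanning u 256–292. The black grip is just above and behind the eye at (274,203). The padlock hangs on the other hook at (430,210), and the yellow rod is at (345,131).

```bash
python3 - <<'E'
from h import *
Ry=np.array([[.9857,.1685],[-.1685,.9857]]) # rows rack x,y
o=np.array([.513,.247])
for n in('w2','scene2','side2','scene'):
    c=load(n);P=cloud(c);f=c['frame'].astype(int)
    L=(P[...,:2]-o)@Ry.T
    near=(abs(L[...,1])<.03)&(abs(L[...,0])<.04)
    dark=(f.max(-1)<60)&near&(P[...,2]>.1)&(P[...,2]<.18)
    steel=near&(abs(L[...,0])<.02)&(P[...,2]>.155)&(P[...,2]<.22)&~dark
    for k,m in(('grip',dark),('eye',steel)):
        if m.sum()<4: print(n,k,m.sum());continue
        q=np.c_[L[m],P[m][:,2]]; print(n,k,m.sum(),'lo',np.percentile(q,3,0).round(4),'hi',np.percentile(q,97,0).round(4),'med',np.median(q,0).round(4))
c=load('w2')
for u,v in[(258,218),(290,218),(274,213),(274,196),(268,203),(281,203),(276,186),(274,240)]:
    p=px(c,u,v,0);print(u,v,p.round(4),(Ry@(p[:2]-o)).round(4))
E
```

```text
w2 grip 213 lo [-0.0039 -0.0202  0.1309] hi [0.0103 0.0024 0.1683] med [-0.0028 -0.0048  0.1615]
w2 eye 700 lo [-0.0175 -0.0247  0.1686] hi [0.0172 0.0069 0.2018] med [ 0.0037 -0.0085  0.1953]
scene2 grip 60 lo [-0.0048 -0.0111  0.1315] hi [0.0052 0.0059 0.1655] med [-0.0026  0.0023  0.1496]
scene2 eye 101 lo [-0.0149 -0.0201  0.1606] hi [0.0171 0.0114 0.2   ] med [ 0.0036 -0.0045  0.189 ]
side2 grip 72 lo [-0.0055 -0.0231  0.1291] hi [ 0.013  -0.0032  0.1677] med [ 0.0014 -0.0179  0.1507]
side2 eye 69 lo [-0.0177 -0.0263  0.1647] hi [0.0153 0.0041 0.2013] med [ 0.0049 -0.0109  0.1906]
scene grip 81 lo [-0.0056 -0.0145  0.1286] hi [0.0078 0.0069 0.1663] med [-0.0025  0.0024  0.1493]
scene eye 98 lo [-0.0163 -0.0197  0.1638] hi [0.0167 0.0117 0.2002] med [ 0.0037 -0.0052  0.19  ]
258 218 [0.5205 0.2242 0.1926] [ 0.0035 -0.0237]
290 218 [0.5154 0.2544 0.1925] [0.0036 0.0069]
274 213 [0.5116 0.2384 0.1971] [-0.0028 -0.0083]
274 196 [0.4945 0.2356 0.2004] [-0.0201 -0.0081]
268 203 [0.5122 0.2315 0.1632] [-0.0034 -0.0151]
281 203 [0.5102 0.2448 0.1624] [-0.0032 -0.0017]
276 186 [0.5093 0.2384 0.0898] [-0.0051 -0.0079]
274 240 [0.539  0.2429 0.1954] [ 0.0249 -0.0085]
```

```bash
python3 - <<'E'
from h import *
f=cv2.imread('pics/w2.png')[170:250,235:315];g=cv2.imread('pics/scene2.png')[215:275,205:265]
cv2.imwrite('pics/crop2.png',np.hstack([cv2.resize(f,(400,400),interpolation=2),cv2.resize(g,(400,400),interpolation=2)]))
E
```

```text
(no output)
```

View pics/crop2.png

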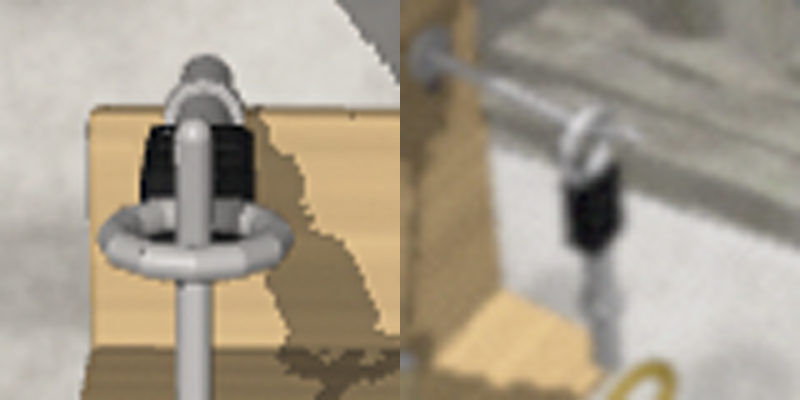

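The crop shows the ring square to the hook, with its plane perpendicular to it, and the rod hanging plumb. That puts the rod axis at about (0.519, 0.240), with the eye top at z≈0.2005.

```bash
python3 - <<'E'
from h import *
rel([.5194,.2395,.14],-170.3)
E
```

```text
tcp [0.4908 0.2416 0.3609] [ 1.8000e+02  2.0000e-02 -1.7041e+02] rel [-0.0278 -0.0068  0.2209] [ 0.    0.02 -0.11] t 3.0667
```

```bash
python3 -m pendant '{"increments": [[-0.015,-0.004,0.02,0,0,0],[-0.028,-0.007,0.05,0,0,0],[-0.028,-0.007,0.08,0,0,0],[-0.028,-0.007,0.11,0,0,0],[-0.028,-0.007,0.13,0,0,0],[-0.028,-0.007,0.15,0,0,0],[-0.028,-0.007,0.165,0,0,0],[-0.028,-0.007,0.18,0,0,0],[-0.028,-0.007,0.195,0,0,0],[-0.028,-0.007,0.208,0,0,0],[-0.028,-0.007,0.218,0,0,0],[-0.028,-0.007,0.22,0,0,0]]}'; python3 -m pendant '{"increments": [[0,0,0,0,0,0],[0,0,0,0,0,0],[0,0,0,0,0,0]]}'
python3 - <<'E'
from h import *
c=cap('wrist','w3');g=cap('side','side3')
rel([.5194,.2395,.14],-170.3)
f=cv2.imread('pics/w3.png');s=cv2.imread('pics/scene2.png')
cv2.imwrite('pics/v3.png',f)
E
```

```text
time_s: 4.07
tcp_pos: [0.5188, 0.2393, 0.1391]
eef_rot: [-179.9, -0.1, -170.4]
contact_force: [0.2, -0.4, -0.1]
gripper_width: 0.0878
gripper_force: 0.0
time_s: 4.32
tcp_pos: [0.5199, 0.241, 0.1416]
eef_rot: [180.0, 0.1, -170.3]
contact_force: [-0.5, -0.9, 0.4]
gripper_width: 0.0874
gripper_force: 0.0
tcp [0.5197 0.2411 0.1414] [ 1.7996e+02  7.0000e-02 -1.7031e+02] rel [ 0.0006 -0.0015  0.0014] [ 0.04  0.07 -0.01] t 4.4167
```

View pics/v3.png

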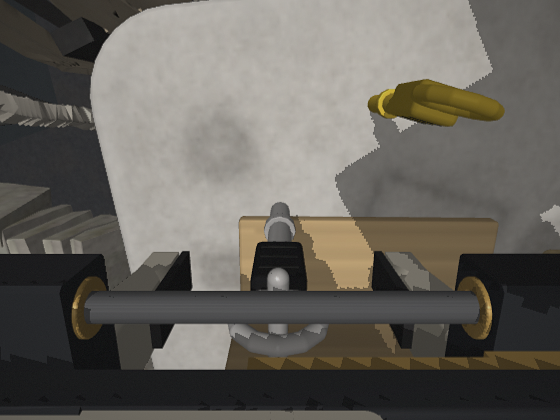

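The grip at (279,265) sits midway between the fingers, whose inner faces are at u≈190 and 373, and nothing is in contact. I'll close now.

```bash
python3 -m pendant '{"increments": [[0,0,0,0,0,0],[0,0,0,0,0,0],[0,0,0,0,0,0],[0,0,0,0,0,0],[0,0,0,0,0,0],[0,0,0,0,0,0],[0,0,0,0,0,0],[0,0,0,0,0,0],[0,0,0,0,0,0],[0,0,0,0,0,0]]}' 0.0 45
python3 -m pendant '{"increments": [[0,0,-0.003,0,0,0],[0,0,-0.006,0,0,0],[0,0,-0.009,0,0,0],[0,0,-0.013,0,0,0],[0,0,-0.013,0,0,0],[0,0,-0.013,0,0,0]]}'
python3 - <<'E'
from h import *
rel([.5194,.2395,.153],-170.3);c=cap('wrist','w4');cap('scene','scene4');cap('side','side4')
f=cv2.imread('pics/w4.png')[180:400,170:390];g=cv2.imread('pics/scene4.png')[205:275,195:265]
cv2.imwrite('pics/v4.png',np.hstack([cv2.resize(f,(400,400)),cv2.resize(g,(400,400),interpolation=2)]))
E
```

```text
time_s: 5.25
tcp_pos: [0.5193, 0.2408, 0.1406]
eef_rot: [-180.0, 0.0, -170.3]
contact_force: [0.3, 0.1, -0.3]
gripper_width: 0.0361
gripper_force: 45.0
time_s: 5.75
tcp_pos: [0.5194, 0.241, 0.1539]
eef_rot: [180.0, 0.0, -170.3]
contact_force: [-0.3, 0.4, -1.9]
gripper_width: 0.0368
gripper_force: 45.0
tcp [0.5194 0.241  0.1539] [ 1.7997e+02  3.0000e-02 -1.7032e+02] rel [ 0.0003 -0.0014  0.0009] [ 0.03  0.03 -0.02] t 5.75
```

View pics/v4.png

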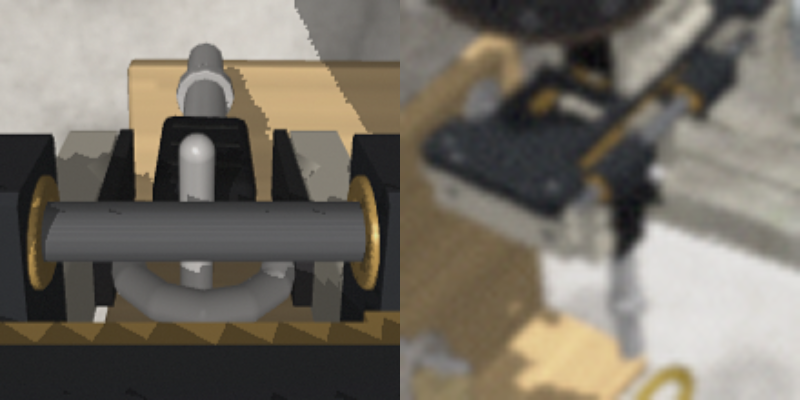

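The fingers stopped at 36.5 mm instead of 24, so the pads' tops have caught the eye ring rather than the grip. I'll check the gripper's own geometry in the depth map before regripping lower.

```bash
python3 - <<'E'
from h import *
for n in ('w3','w4'):
    c=load(n);P=cloud(c);
    t=[.5194,.2409,.141 if n=='w3' else .154]
    M=R.from_euler('xyz',[180,0,-170.3],degrees=True).as_matrix()
    L=(P-t)@M
    print(n)
    pts=[(280,295),(280,305),(280,318),(280,340),(245,335),(280,352),(280,363),(280,372),(280,385),(200,305),(280,400),(180,300),(190,260),(190,340),(165,270),(230,335),(395,300),(278,270),(278,245)] if n=='w3' else [(280,305),(280,335),(280,347),(280,362),(232,330),(320,330),(240,255),(240,345),(325,255),(325,345),(280,265)]
    for u,v in pts: print((u,v),L[v,u].round(4))
E
```

```text
w3
(280, 295) [ 0.0322 -0.0012 -0.0813]
(280, 305) [ 0.0304 -0.0012 -0.083 ]
(280, 318) [ 0.0276 -0.0012 -0.0841]
(280, 340) [ 0.0015 -0.0013 -0.057 ]
(245, 335) [ 0.0026 -0.0131 -0.0558]
(280, 352) [-0.0005 -0.0013 -0.0604]
(280, 363) [ 0.0233 -0.0012 -0.0945]
(280, 372) [ 0.0264 -0.0012 -0.1008]
(280, 385) [ 0.0267 -0.0012 -0.1045]
(200, 305) [ 0.0309 -0.0203 -0.0836]
(280, 400) [ 0.0262 -0.0012 -0.1076]
(180, 300) [ 0.0316 -0.0253 -0.0826]
(190, 260) [-0.0584 -0.0835  0.1398]
(190, 340) [-0.1434 -0.0897  0.1401]
(165, 270) [nan nan nan]
(230, 335) [-0.0013 -0.019  -0.0504]
(395, 300) [ 0.0314  0.0266 -0.0823]
(278, 270) [ 0.0274 -0.0019 -0.0576]
(278, 245) [ 0.0095 -0.0024  0.0074]
w4
(280, 305) [ 0.0317 -0.0011 -0.0838]
(280, 335) [-0.0073 -0.0013 -0.0408]
(280, 347) [ 0.0021 -0.0012 -0.0603]
(280, 362) [ 0.0238 -0.0011 -0.0938]
(232, 330) [ 0.0011 -0.0181 -0.0496]
(320, 330) [ 0.0017  0.0127 -0.0506]
(240, 255) [ 0.0106 -0.0198 -0.0059]
(240, 345) [-0.0025 -0.0151 -0.0532]
(325, 255) [ 0.0102  0.0196 -0.0051]
(325, 345) [-0.002   0.0142 -0.0538]
(280, 265) [ 0.0253 -0.0012 -0.0481]
```

The space between the fingers is free up to about 85 mm behind the TCP, so a lower grasp is possible. I'll re-hang the rod, open, go 14 mm lower and regrip.

```bash
python3 -m pendant '{"increments": [[0,0,0.004,0,0,0],[0,0,0.008,0,0,0],[0,0,0.011,0,0,0],[0,0,0.013,0,0,0],[0,0,0.013,0,0,0]]}'
python3 -m pendant '{"increments": [[0,0,0,0,0,0],[0,0,0,0,0,0],[0,0,0,0,0,0],[0,0,0,0,0,0],[0,0,0,0,0,0]]}' 0.07
python3 -m pendant '{"increments": [[0,0,0.004,0,0,0],[0,0,0.008,0,0,0],[0,0,0.012,0,0,0],[0,0,0.014,0,0,0],[0,0,0.014,0,0,0]]}'
python3 - <<'E'
from h import *
rel([.5194,.2395,.127],-170.3)
c=cap('wrist','w5');P=cloud(c)
M=R.from_euler('xyz',[180,0,-170.3],degrees=True).as_matrix();L=(P-[.5194,.2409,.127])@M
f=c['frame'].astype(int)
m=(abs(L[...,0])<.03)&(abs(L[...,1])<.028)&(L[...,2]<.0)&(L[...,2]>-.03)
q=L[m];print(np.percentile(q,[2,50,98],axis=0).round(4))
m=(abs(L[...,0])<.025)&(abs(L[...,1])<.028)&(L[...,2]<.09)&(L[...,2]>.03)
q=L[m];print('rod',np.percentile(q,[2,50,98],axis=0).round(4))
E
```

```text
time_s: 6.32
tcp_pos: [0.5194, 0.2406, 0.1405]
eef_rot: [-180.0, -0.0, -170.3]
contact_force: [-0.1, -1.1, 0.4]
gripper_width: 0.0366
gripper_force: 45.0
time_s: 6.73
tcp_pos: [0.5194, 0.2409, 0.1406]
eef_rot: [180.0, 0.0, -170.3]
contact_force: [-1.2, 0.0, 0.3]
gripper_width: 0.0643
gripper_force: 0.0
time_s: 7.15
tcp_pos: [0.519, 0.2405, 0.1257]
eef_rot: [-180.0, -0.1, -170.3]
contact_force: [0.8, 0.6, -0.2]
gripper_width: 0.0702
gripper_force: 0.0
tcp [0.519  0.2405 0.1257] [-1.7996e+02 -7.0000e-02 -1.7033e+02] rel [-0.0003 -0.0011 -0.0013] [-0.04 -0.07 -0.03] t 7.15
[[ 0.0067 -0.0136 -0.0296]
 [ 0.0086 -0.0024 -0.0175]
 [ 0.0095  0.0089 -0.002 ]]
rod [[-0.0027 -0.0129  0.0311]
 [ 0.0067 -0.0045  0.0379]
 [ 0.0102  0.0047  0.0787]]
```

```bash
python3 -m pendant '{"increments": [[0,-0.002,0,0,0,0],[0,-0.002,0,0,0,0]]}'
python3 -m pendant '{"increments": [[0,0,0,0,0,0],[0,0,0,0,0,0],[0,0,0,0,0,0],[0,0,0,0,0,0],[0,0,0,0,0,0],[0,0,0,0,0,0],[0,0,0,0,0,0],[0,0,0,0,0,0],[0,0,0,0,0,0]]}' 0.0 50
python3 -m pendant '{"increments": [[0,0,-0.003,0,0,0],[0,0,-0.006,0,0,0],[0,0,-0.009,0,0,0],[0,0,-0.013,0,0,0],[0,0,-0.013,0,0,0],[0,0,-0.013,0,0,0]]}'
python3 - <<'E'
from h import *
rel([.5194,.2395,.14],-170.3)
c=cap('wrist','w6');cap('side','side6')
f=cv2.imread('pics/w6.png')[180:400,170:390];g=cv2.imread('pics/side6.png')
cv2.imwrite('pics/v6.png',np.hstack([cv2.resize(f,(380,380),interpolation=2),cv2.resize(g,(420,380))]))
E
```

```text
time_s: 7.37
tcp_pos: [0.5198, 0.2387, 0.1267]
eef_rot: [180.0, 0.0, -170.3]
contact_force: [0.1, 0.4, -0.4]
gripper_width: 0.0699
gripper_force: 0.0
time_s: 8.12
tcp_pos: [0.5197, 0.239, 0.1266]
eef_rot: [180.0, 0.0, -170.3]
contact_force: [-0.2, -0.1, 0.2]
gripper_width: 0.0298
gripper_force: 50.1
time_s: 8.62
tcp_pos: [0.5197, 0.239, 0.1399]
eef_rot: [180.0, 0.0, -170.3]
contact_force: [0.4, 0.6, -2.2]
gripper_width: 0.0297
gripper_force: 50.3
tcp [0.5197 0.239  0.1399] [ 1.7998e+02  3.0000e-02 -1.7032e+02] rel [ 0.0003  0.0006 -0.0001] [ 0.02  0.03 -0.02] t 8.6167
```

View pics/v6.png

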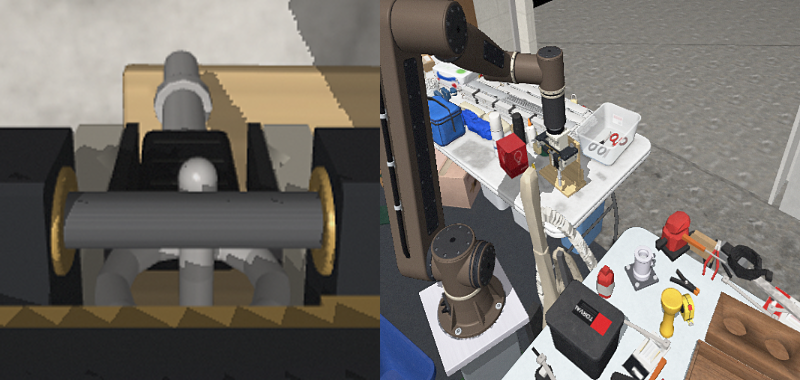

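The rod hangs from the fingers, but the opening is 29.7 mm with small gaps beside the grip (crop x 133 to 142 and 238 to 250). The pads' tops are still on the lower flank of the ring, so I'll re-hang and go 5 mm lower.

```bash
python3 -m pendant '{"increments": [[0,0,0.004,0,0,0],[0,0,0.008,0,0,0],[0,0,0.011,0,0,0],[0,0,0.013,0,0,0],[0,0,0.013,0,0,0]]}'
python3 -m pendant '{"increments": [[0,0,0,0,0,0],[0,0,0,0,0,0],[0,0,0,0,0,0],[0,0,0,0,0,0]]}' 0.06
python3 -m pendant '{"increments": [[0.003,0,0,0,0,0],[0.003,0,0.001,0,0,0],[0.003,0,0.002,0,0,0],[0.003,0,0.003,0,0,0],[0.003,0,0.003,0,0,0]]}'
python3 -m pendant '{"increments": [[0,0,0.001,0,0,0],[0,0,0.002,0,0,0],[0,0,0.002,0,0,0]]}'
python3 - <<'E'
from h import *
rel([.5194,.2395,.122],-170.3)
c=cap('wrist','w7');P=cloud(c);s=r.get_state()
M=R.from_euler('xyz',[180,0,-170.3],degrees=True).as_matrix();L=(P-[.5168,.2385,.1216])@M
m=(abs(L[...,0])<.03)&(abs(L[...,1])<.024)&(L[...,2]<.0)&(L[...,2]>-.03)
print(np.percentile(L[m],[2,50,98],axis=0).round(4))
for v in range(262,300,3): print(v,L[v,280].round(4))
E
```

```text
time_s: 9.13
tcp_pos: [0.5198, 0.2389, 0.1265]
eef_rot: [-180.0, 0.0, -170.3]
contact_force: [-0.7, -0.2, -0.0]
gripper_width: 0.0296
gripper_force: 50.2
time_s: 9.47
tcp_pos: [0.5197, 0.2389, 0.1266]
eef_rot: [180.0, 0.0, -170.3]
contact_force: [-0.4, 0.2, 0.2]
gripper_width: 0.0505
gripper_force: 0.0
time_s: 9.88
tcp_pos: [0.5166, 0.2383, 0.1233]
eef_rot: [-180.0, -0.0, -170.3]
contact_force: [0.8, -0.3, -0.2]
gripper_width: 0.0603
gripper_force: 0.0
time_s: 10.13
tcp_pos: [0.5166, 0.2383, 0.1213]
eef_rot: [-180.0, -0.0, -170.3]
contact_force: [0.5, 0.6, 0.0]
gripper_width: 0.0604
gripper_force: 0.0
tcp [0.5166 0.2383 0.1213] [-1.7999e+02 -2.0000e-02 -1.7032e+02] rel [-0.003   0.0007 -0.0007] [-0.01 -0.02 -0.02] t 10.1333
[[ 0.0026 -0.0097 -0.0272]
 [ 0.0047  0.0012 -0.0175]
 [ 0.0056  0.0126 -0.006 ]]
262 [ 0.0015 -0.0016  0.0072]
265 [ 0.002  -0.0016  0.0027]
268 [ 0.0046 -0.0016 -0.0062]
271 [ 0.0052 -0.0016 -0.0106]
274 [ 0.0047 -0.0016 -0.0127]
277 [ 0.0045 -0.0016 -0.0151]
280 [ 0.0052 -0.0016 -0.0194]
283 [ 0.005  -0.0016 -0.0217]
286 [ 0.005  -0.0015 -0.0244]
289 [ 0.0047 -0.0015 -0.0263]
292 [ 0.0331 -0.0013 -0.0797]
295 [ 0.033  -0.0013 -0.0809]
298 [ 0.0328 -0.0013 -0.082 ]
```

```bash
python3 -m pendant '{"increments": [[0,0,0,0,0,0],[0,0,0,0,0,0],[0,0,0,0,0,0],[0,0,0,0,0,0],[0,0,0,0,0,0],[0,0,0,0,0,0],[0,0,0,0,0,0],[0,0,0,0,0,0],[0,0,0,0,0,0]]}' 0.0 50
```

```text
time_s: 10.93
tcp_pos: [0.5168, 0.2384, 0.1217]
eef_rot: [180.0, 0.0, -170.3]
contact_force: [-0.8, -0.3, 1.0]
gripper_width: 0.0288
gripper_force: 49.8
```

```bash
python3 - <<'E'
from h import *
c=cap('wrist','w8');P=cloud(c);f=c['frame'].astype(int)
M=R.from_euler('xyz',[180,0,-170.3],degrees=True).as_matrix();L=(P-[.5168,.2384,.1217])@M
for v in (230,240,250,260,266,272,278,284,288):
    print(v,[(u,*(L[v,u]*1000).round().astype(int).tolist(),f[v,u].max()) for u in range(228,334,5) if np.isfinite(L[v,u,0])])
E
```

```text
230 [(228, -22, -45, 120, np.int64(199)), (233, -22, -41, 122, np.int64(193)), (238, -22, -37, 122, np.int64(196)), (243, -18, -31, 110, np.int64(132)), (248, -19, -27, 111, np.int64(132)), (253, -19, -23, 111, np.int64(133)), (258, -19, -19, 111, np.int64(133)), (263, -18, -15, 111, np.int64(132)), (268, -18, -11, 110, np.int64(133)), (273, 0, -6, 60, np.int64(105)), (278, 3, -3, 51, np.int64(115)), (283, 3, 0, 50, np.int64(112)), (288, 2, 3, 54, np.int64(99)), (293, -19, 9, 113, np.int64(92)), (298, -19, 13, 112, np.int64(87)), (303, -19, 17, 112, np.int64(132)), (308, -19, 21, 112, np.int64(133)), (313, -19, 25, 112, np.int64(132)), (318, -19, 29, 112, np.int64(133)), (323, -19, 33, 112, np.int64(133)), (328, -19, 37, 112, np.int64(132)), (333, -19, 41, 113, np.int64(132))]
240 [(228, -31, -45, 121, np.int64(193)), (233, -31, -41, 122, np.int64(197)), (238, -31, -37, 121, np.int64(163)), (243, -24, -31, 104, np.int64(193)), (248, -25, -27, 107, np.int64(193)), (253, -25, -23, 106, np.int64(195)), (258, -25, -19, 105, np.int64(188)), (263, -25, -15, 105, np.int64(188)), (268, 1, -9
[... 5025 characters left out ...]
, 12, -19, -39, np.int64(76)), (238, 11, -17, -37, np.int64(23)), (243, 11, -15, -38, np.int64(24)), (248, 2, -15, -20, np.int64(20)), (253, -67, -24, 106, np.int64(122)), (258, 5, -10, -26, np.int64(19)), (263, 5, -8, -27, np.int64(16)), (268, 5, -6, -27, np.int64(18)), (273, 5, -4, -26, np.int64(21)), (278, 4, -2, -25, np.int64(20)), (283, 4, 0, -26, np.int64(22)), (288, 5, 2, -26, np.int64(23)), (293, 5, 4, -26, np.int64(16)), (298, 4, 6, -25, np.int64(20)), (303, 4, 8, -25, np.int64(23)), (308, 4, 10, -24, np.int64(18)), (313, -3, 14, -11, np.int64(20)), (318, 8, 14, -31, np.int64(26)), (323, 10, 15, -37, np.int64(22)), (328, 11, 17, -38, np.int64(29)), (333, 12, 18, -40, np.int64(129))]
```

The depth map shows the pads clear of the eye and 29 mm apart, astride the 24 mm grip. The ring (39 mm outside) is being held by the finger faces just above the pads. The grip is symmetric and takes the load, so I'll tighten to 60 N, lift, and check that the rod is rigid and upright.

```bash
python3 -m pendant '{"increments": [[0,0,0,0,0,0],[0,0,-0.003,0,0,0],[0,0,-0.006,0,0,0],[0,0,-0.009,0,0,0],[0,0,-0.013,0,0,0],[0,0,-0.013,0,0,0],[0,0,-0.013,0,0,0]]}' 0.0 60
cat >> h.py <<'E'
def axis(n):
    "rod axis from surface points below the grip, tool frame; z measured from TCP along tool"
    s=r.get_state();c=load(n);P=cloud(c)
    M=R.from_euler('xyz',s['eef_rot'],degrees=True).as_matrix();L=(P-s['tcp_pos'])@M
    for a,b in((.0,.012),(.012,.025),(.025,.032),(.034,.04),(.043,.055),(.055,.066),(.066,.08),(.08,.09)):
        m=(abs(L[...,0]+.003)<.02)&(abs(L[...,1])<.022)&(L[...,2]>a)&(L[...,2]<b);q=L[m]
        if len(q)>5: print(a,len(q),'x max',np.percentile(q[:,0],95).round(4),'y',np.percentile(q[:,1],[2,98]).round(4),'mid',(np.percentile(q[:,1],[2,98]).mean()).round(4),'zmax',q[:,2].max().round(4))
E
python3 - <<'E'
from h import *
s=r.get_state();print(s['tcp_pos'],s['contact_force'],s['moment'])
cap('wrist','w9');axis('w9')
E
```

```text
time_s: 11.57
tcp_pos: [0.5168, 0.2385, 0.1349]
eef_rot: [180.0, 0.0, -170.3]
contact_force: [0.2, -0.2, -2.3]
gripper_width: 0.0286
gripper_force: 59.6
[0.51677605 0.23847518 0.13489236] [ 0.23261351 -0.21243979 -2.315083  ] [-0.063064   -0.04509685 -0.01593207]
0.0 224 x max 0.0026 y [-0.0065  0.0057] mid -0.0004 zmax 0.0119
0.012 234 x max 0.0025 y [-0.0071  0.0062] mid -0.0004 zmax 0.025
0.025 329 x max 0.0046 y [-0.009   0.0086] mid -0.0002 zmax 0.032
0.034 88 x max 0.0053 y [-0.0093  0.0086] mid -0.0003 zmax 0.0392
0.043 76 x max 0.0025 y [-0.0059  0.0054] mid -0.0003 zmax 0.0548
0.055 109 x max 0.0025 y [-0.0067  0.0062] mid -0.0002 zmax 0.0656
0.066 82 x max 0.0024 y [-0.0069  0.0065] mid -0.0002 zmax 0.0754
```

```bash
python3 -m pendant '{"increments": [[0.004,0,0,0,0,0],[0.01,0,0,0,0,0],[0.018,0,0,0,0,0],[0.026,0,0,0,0,0],[0.034,0,0,0,0,0],[0.042,0,0,0,0,0],[0.05,0,0,0,0,0],[0.056,0,0,0,0,0],[0.06,0,0,0,0,0],[0.06,0,0,0,0,0]]}'
python3 -m pendant '{"increments": [[0,0,-0.01,0,0,0],[0,0,-0.03,0,0,0],[0,0,-0.055,0,0,0],[0,0,-0.08,0,0,0],[0,0,-0.105,0,0,0],[0,0,-0.13,0,0,0],[0,0,-0.155,0,0,0],[0,0,-0.18,0,0,0],[0,0,-0.2,0,0,0],[0,0,-0.21,0,0,0],[0,0,-0.21,0,0,0]]}'
python3 - <<'E'
from h import *
s=r.get_state();print(s['tcp_pos'],s['contact_force'],s['moment'],s['joints'])
cap('wrist','w10');axis('w10')
rel([.5728,-.2748,.345],-170.3)
E
```

```text
time_s: 12.45
tcp_pos: [0.4568, 0.2282, 0.1348]
eef_rot: [180.0, 0.0, -170.3]
contact_force: [0.1, 0.4, -2.5]
gripper_width: 0.0282
gripper_force: 59.5
time_s: 13.37
tcp_pos: [0.4586, 0.2288, 0.3473]
eef_rot: [179.9, 0.2, -170.3]
contact_force: [0.0, 0.5, -1.9]
gripper_width: 0.0286
gripper_force: 59.5
[0.45857122 0.22875287 0.34732576] [ 0.02680583  0.49694409 -1.91692511] [ 0.05262785 -0.06469032 -0.00326371] [ 4.85256262e+01  1.51716174e+00 -7.78930707e+00  4.39355021e-02
 -8.04436762e+01 -1.28857859e+02]
0.0 229 x max 0.0018 y [-0.0065  0.0058] mid -0.0003 zmax 0.012
0.012 222 x max 0.0017 y [-0.0069  0.0062] mid -0.0003 zmax 0.025
0.025 404 x max 0.0041 y [-0.0094  0.009 ] mid -0.0002 zmax 0.0319
0.034 51 x max 0.0046 y [-0.009   0.0086] mid -0.0002 zmax 0.0376
0.043 94 x max 0.0017 y [-0.0059  0.0057] mid -0.0001 zmax 0.055
0.055 109 x max 0.0017 y [-0.0065  0.0064] mid -0.0 zmax 0.0658
0.066 64 x max 0.0015 y [-0.0068  0.0066] mid -0.0001 zmax 0.0732
tcp [0.4578 0.2285 0.3452] [ 1.7993e+02  7.0000e-02 -1.7033e+02] rel [-2.880e-02 -5.154e-01 -4.000e-04] [ 0.07  0.07 -0.03] t 13.4167
```

```bash
python3 -m pendant '{"increments": [[0,-0.012,0,0,0,0],[-0.002,-0.035,0,0,0,0],[-0.003,-0.065,0,0,0,0],[-0.004,-0.1,0,0,0,0],[-0.006,-0.135,0,0,0,0],[-0.008,-0.17,0,0,0,0],[-0.01,-0.205,0,0,0,0],[-0.011,-0.24,0,0,0,0],[-0.012,-0.275,0,0,0,0],[-0.014,-0.31,0,0,0,0],[-0.016,-0.345,0,0,0,0],[-0.017,-0.38,0,0,0,0]]}'; python3 -m pendant '{"increments": [[-0.001,-0.035,0,0,0,0],[-0.003,-0.07,0,0,0,0],[-0.004,-0.1,0,0,0,0],[-0.006,-0.122,0,0,0,0],[-0.006,-0.133,0,0,0,0],[-0.006,-0.1355,0,0,0,0],[-0.006,-0.1355,0,0,0,0],[-0.006,-0.1355,0,0,0,0]]}'
python3 - <<'E'
from h import *
cap('wrist','w11');axis('w11')
rim('w11',(.5728,-.2748));cap('side','side11');rim('side11',(.5728,-.2748));cap('scene','scene11');rim('scene11',(.5728,-.2748))
rel([.5679,-.2756,.345],-170.3)
E
```

```text
time_s: 14.42
tcp_pos: [0.5374, -0.1456, 0.3427]
eef_rot: [180.0, -0.2, -170.3]
contact_force: [1.2, 0.7, -0.9]
gripper_width: 0.0284
gripper_force: 59.5
time_s: 15.08
tcp_pos: [0.5665, -0.2755, 0.3438]
eef_rot: [180.0, -0.1, -170.3]
contact_force: [-0.0, 0.4, -1.8]
gripper_width: 0.0282
gripper_force: 59.5
0.0 216 x max 0.0029 y [-0.0069  0.0055] mid -0.0007 zmax 0.012
0.012 238 x max 0.0028 y [-0.0073  0.0058] mid -0.0007 zmax 0.025
0.025 193 x max 0.004 y [-0.0098  0.0079] mid -0.001 zmax 0.032
0.034 102 x max 0.0058 y [-0.01    0.0082] mid -0.0009 zmax 0.04
0.043 66 x max 0.0028 y [-0.0061  0.0051] mid -0.0005 zmax 0.055
0.055 111 x max 0.0028 y [-0.0069  0.0058] mid -0.0005 zmax 0.0658
0.066 87 x max 0.0028 y [-0.0073  0.0061] mid -0.0006 zmax 0.0756
w11 z 0.1056 c r [ 0.5728 -0.2747  0.0322] rms 0.0003 161
w11 z 0.1056 c r [ 0.5727 -0.2747  0.0198] rms 0.0003 98
side11 z 0.105 c r [ 0.5736 -0.2755  0.032 ] rms 0.0012 60
side11 z 0.105 c r [ 0.5738 -0.275   0.0199] rms 0.001 36
scene11 z 0.1041 c r [ 0.5715 -0.2701  0.0316] rms 0.0017 41
scene11 z 0.1041 c r [ 0.5727 -0.2712  0.0204] rms 0.0018 25
tcp [ 0.5668 -0.275   0.3449] [-1.8000e+02  3.0000e-02 -1.7025e+02] rel [-0.0009 -0.0008 -0.0001] [-0.    0.03  0.05] t 15.2333
```

```bash
python3 -m pendant '{"increments": [[-0.0015,0,0.015,0,0,0],[-0.0015,0,0.04,0,0,0],[-0.0015,0,0.065,0,0,0],[-0.0015,0,0.09,0,0,0],[-0.0015,0,0.105,0,0,0],[-0.0015,0,0.11,0,0,0],[-0.0015,0,0.11,0,0,0]]}'
python3 - <<'E'
from h import *
for n in('w1','scene','side1'):
    P=cloud(load(n)) 
    M=R.from_euler('xyz',[180,0,-170.3],degrees=True).as_matrix();L=(P-[.568,-.2755,0])@M
    m=(abs(L[...,0])<.06)&(abs(L[...,1])<.115)&(P[...,2]>.03)&(P[...,2]<.3)&(np.hypot(L[...,0],L[...,1])>.05)
    q=L[m]; q=q[np.argsort(q[:,2])] if len(q) else q
    print(n,len(q),q[:6].round(3).tolist())
cap('wrist','w12');axis('w12');rim('w12',(.5728,-.2748));rel([.568,-.2752,.156],-170.3)
s=r.get_state();print(s['contact_force'])
E
```

```text
time_s: 15.82
tcp_pos: [0.5679, -0.2749, 0.2337]
eef_rot: [180.0, -0.1, -170.3]
contact_force: [-0.7, -1.3, -1.4]
gripper_width: 0.0281
gripper_force: 59.5
w1 44 [[-0.048, -0.017, -0.083], [-0.05, -0.017, -0.083], [-0.046, -0.021, -0.083], [-0.049, -0.019, -0.083], [-0.048, -0.021, -0.083], [-0.051, -0.016, -0.083]]
scene 8 [[-0.05, -0.014, -0.079], [-0.054, -0.02, -0.078], [-0.055, -0.014, -0.077], [-0.05, -0.013, -0.074], [-0.053, -0.011, -0.074], [-0.052, -0.013, -0.05]]
side1 21 [[-0.052, -0.021, -0.084], [-0.048, -0.017, -0.084], [-0.049, -0.023, -0.084], [-0.048, -0.021, -0.083], [-0.052, -0.018, -0.082], [-0.05, -0.023, -0.079]]
0.0 227 x max 0.0037 y [-0.0154  0.0142] mid -0.0006 zmax 0.012
0.012 242 x max 0.0033 y [-0.0064  0.0067] mid 0.0002 zmax 0.0249
0.025 114 x max 0.0035 y [-0.0064  0.007 ] mid 0.0003 zmax 0.032
0.034 161 x max 0.0062 y [-0.0092  0.0095] mid 0.0001 zmax 0.0399
0.043 56 x max 0.0036 y [-0.0047  0.0058] mid 0.0006 zmax 0.0548
0.055 117 x max 0.0035 y [-0.0061  0.0067] mid 0.0003 zmax 0.066
0.066 94 x max 0.0035 y [-0.0064  0.0071] mid 0.0004 zmax 0.0771
w12 z 0.1056 c r [ 0.5716 -0.275   0.0302] rms 0.0066 323
tcp [ 0.5686 -0.2754  0.2351] [-1.7998e+02  1.0000e-02 -1.7026e+02] rel [0.0006 0.0003 0.0791] [-0.02  0.01  0.04] t 15.8667
[ 0.41633669  0.937314   -0.54762205]
```

```bash
python3 -m pendant '{"increments": [[0,0,0.01,0,0,0],[0,0,0.025,0,0,0],[0,0,0.04,0,0,0],[0,0,0.053,0,0,0],[0,0,0.062,0,0,0],[0,0,0.065,0,0,0],[0,0,0.065,0,0,0],[0,0,0.065,0,0,0],[0,0,0.065,0,0,0],[0,0,0.065,0,0,0]]}'
for i in 1; do python3 -m pendant '{"increments": [[0,0,0.002,0,0,0],[0,0,0.004,0,0,0],[0,0,0.006,0,0,0],[0,0,0.008,0,0,0],[0,0,0.008,0,0,0],[0,0,0.008,0,0,0]]}'; python3 -m pendant '{"increments": [[0,0,0.002,0,0,0],[0,0,0.002,0,0,0],[0,0,0.002,0,0,0]]}'; python3 -m pendant '{"increments": [[0,0,0.002,0,0,0],[0,0,0.002,0,0,0],[0,0,0.002,0,0,0]]}';python3 -m pendant '{"increments": [[0,0,0.002,0,0,0],[0,0,0.002,0,0,0],[0,0,0.002,0,0,0]]}'; done
```

```text
time_s: 16.7
tcp_pos: [0.5689, -0.2759, 0.1705]
eef_rot: [-180.0, 0.1, -170.3]
contact_force: [-0.9, -0.1, -2.2]
gripper_width: 0.0283
gripper_force: 59.5
time_s: 17.2
tcp_pos: [0.5683, -0.2757, 0.1613]
eef_rot: [180.0, -0.0, -170.3]
contact_force: [0.5, -0.2, -1.6]
gripper_width: 0.0286
gripper_force: 59.5
time_s: 17.45
tcp_pos: [0.5683, -0.2758, 0.1594]
eef_rot: [180.0, -0.0, -170.3]
contact_force: [-0.1, 0.5, -2.2]
gripper_width: 0.0284
gripper_force: 59.5
time_s: 17.7
tcp_pos: [0.5684, -0.2758, 0.1575]
eef_rot: [180.0, 0.0, -170.3]
contact_force: [-0.4, 0.0, -1.6]
gripper_width: 0.0282
gripper_force: 59.5
time_s: 17.95
tcp_pos: [0.5688, -0.2759, 0.1562]
eef_rot: [-180.0, 0.1, -170.3]
contact_force: [0.0, 0.7, 2.9]
gripper_width: 0.0286
gripper_force: 59.7
```

```bash
python3 -m pendant '{"increments": [[0,0,0.001,0,0,0],[0,0,0.002,0,0,0],[0,0,0.003,0,0,0],[0,0,0.004,0,0,0],[0,0,0.005,0,0,0],[0,0,0.006,0,0,0],[0,0,0.007,0,0,0],[0,0,0.008,0,0,0],[0,0,0.009,0,0,0],[0,0,0.01,0,0,0],[0,0,0.01,0,0,0],[0,0,0.01,0,0,0]]}'
cat > look.py <<'E'
from h import *
import sys
F=[];Z=[]
for i in range(6):
    c=cap('wrist',sys.argv[1]);s=r.get_state();F.append(s['contact_force']);Z.append(s['tcp_pos'])
print('F',np.mean(F,0).round(2),'tcp',np.mean(Z,0).round(4),s['moment'].round(2),s['time_s']);axis(sys.argv[1])
cap('side','s'+sys.argv[1]);cap('scene','c'+sys.argv[1])
P=cloud(c)
# rim z and collar z along axis column
d=np.hypot(P[...,0]-.5728,P[...,1]+.2748)
m=(d>.021)&(d<.031)&(P[...,2]>.095)&(P[...,2]<.115);print('rim z',np.median(P[m][:,2]).round(4))
m=(d<.0115)&(d>.0082)&(P[...,2]>.09)&(P[...,2]<.13);q=P[m][:,2];print('collar z',np.percentile(q,[2,10,50,90,98]).round(4),len(q))
E
python3 look.py p1
```

```text
time_s: 18.95
tcp_pos: [0.569, -0.276, 0.1463]
eef_rot: [-179.9, 0.1, -170.3]
contact_force: [-0.6, 1.6, 8.8]
gripper_width: 0.0283
gripper_force: 59.8
F [-0.32  0.59  7.84] tcp [ 0.569  -0.276   0.1464] [0.35 0.02 0.  ] 19.25
0.0 221 x max 0.003 y [-0.0061  0.0057] mid -0.0002 zmax 0.012
0.012 242 x max 0.003 y [-0.0069  0.0064] mid -0.0003 zmax 0.025
0.025 311 x max 0.005 y [-0.009   0.0088] mid -0.0001 zmax 0.032
0.034 201 x max 0.0165 y [-0.0209  0.0217] mid 0.0004 zmax 0.04
0.043 781 x max 0.0048 y [-0.0187  0.0194] mid 0.0004 zmax 0.055
0.055 258 x max 0.0031 y [-0.0158  0.0167] mid 0.0005 zmax 0.0659
0.066 736 x max 0.0034 y [-0.0155  0.0164] mid 0.0005 zmax 0.0799
0.08 40 x max 0.0168 y [-0.0216  0.0217] mid 0.0001 zmax 0.0895
rim z 0.1058
collar z [0.1079 0.1091 0.1141 0.1151 0.1155] 303
```

```bash
python3 -m pendant '{"increments": [[0,0,0.0005,0,0,0],[0,0,0.0012,0,0,0],[0,0,0.0012,0,0,0],[0,0,0.0012,0,0,0],[0,0,0.0012,0,0,0],[0,0,0.0012,0,0,0]]}'
python3 look.py p2; python3 - <<'E'
from h import *
c=load('p2');u,v=280,250
P=cloud(c);d=np.hypot(P[...,0]-.5733,P[...,1]+.2748)
ys,xs=np.where((d<.04)&(P[...,2]>.1)&(P[...,2]<.12));a,b=xs.min(),xs.max();y0,y1=ys.min()-20,ys.max()+5
f=cv2.imread('pics/p2.png')[y0:y1,a-5:b+5];print(a,b,y0,y1)
h=cv2.imread('pics/sp2.png');S=load('sp2');w=np.linalg.inv(S['cam_to_world'])@[.5728,-.2748,.11,1];U=int(w[0]/w[2]*S['fx']+S['cx']);V=int(w[1]/w[2]*S['fy']+S['cy']);print(U,V)
g=h[V-35:V+35,U-35:U+35]
cv2.imwrite('pics/v10.png',np.hstack([cv2.resize(f,(400,400*f.shape[0]//f.shape[1]),interpolation=2)[:400] if f.shape[0]>=f.shape[1] else cv2.resize(f,(400,400),interpolation=2),cv2.resize(g,(400,400),interpolation=2)]))
E
```

```text
time_s: 19.85
tcp_pos: [0.5691, -0.276, 0.1453]
eef_rot: [-179.9, 0.1, -170.3]
contact_force: [-0.5, 2.2, 7.3]
gripper_width: 0.0279
gripper_force: 59.8
F [-0.29  1.1   8.17] tcp [ 0.5691 -0.276   0.1453] [ 0.34  0.01 -0.01] 20.15
0.0 226 x max 0.0031 y [-0.0061  0.0057] mid -0.0002 zmax 0.012
0.012 239 x max 0.0031 y [-0.0068  0.0065] mid -0.0002 zmax 0.025
0.025 297 x max 0.005 y [-0.0089  0.0088] mid -0.0001 zmax 0.032
0.034 814 x max 0.0166 y [-0.0218  0.0217] mid -0.0 zmax 0.04
0.043 775 x max 0.0045 y [-0.0186  0.0194] mid 0.0004 zmax 0.055
0.055 259 x max 0.0032 y [-0.0158  0.0169] mid 0.0005 zmax 0.0659
0.066 715 x max 0.0033 y [-0.0155  0.0161] mid 0.0003 zmax 0.0798
0.08 39 x max 0.0167 y [-0.0215  0.0217] mid 0.0001 zmax 0.0889
rim z 0.1057
collar z [0.1067 0.1086 0.113  0.1141 0.1147] 302
229 338 171 291
350 278
```

View pics/v10.png

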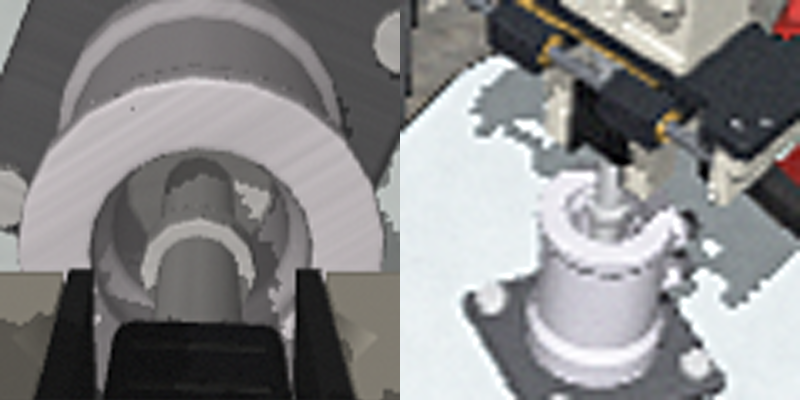

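The wrist crop shows the rod upright and central in the bore, with the bright collar top at crop (200,240) just above rim level. The side crop shows the collar at the rim. I'll refine the height with the collar's top face, which should end 8 mm above the rim.

```bash
python3 - <<'E'
from h import *
for n in('p1','p2'):
    c=load(n);P=cloud(c);f=c['frame'].min(-1)
    s=f.astype(float); sub=np.zeros_like(f,bool); sub[228:262,265:305]=1
    d=np.hypot(P[...,0]-.5733,P[...,1]+.2752)
    m=sub&(f>175)&(P[...,2]>.108)&(P[...,2]<.12); q=P[m]
    d2=np.hypot(P[...,0]-.5728,P[...,1]+.2748);k=(d2>.0215)&(d2<.031)&(abs(P[...,2]-.1057)<.004)&(f>175)
    print(n,m.sum(),np.median(q[:,2]),q[:,2].mean(),q[:,2].std(),'rim',np.median(P[k][:,2]),P[k][:,2].mean(),k.sum())
E
```

```text
p1 3 0.11450070911886476 0.1142935726469556 0.0004144177486567679 rim 0.10574644371471338 0.10573465253913569 2044
p2 4 0.11344159051088411 0.11352839700077562 0.0003562255635334922 rim 0.1057151821313666 0.10572382039398526 2058
```

```bash
python3 - <<'E'
from h import *
for n in('p1','p2'):
    c=load(n);P=cloud(c);f=c['frame'].min(-1)
    print(n,f[232:258:2,284].tolist(),(P[232:258:2,284,2]*1000).round(1).tolist())
    sub=np.zeros_like(f,bool); sub[230:258,264:302]=1
    for t in(130,145,160):
        m=sub&(f>t)&(P[...,2]>.108)&(P[...,2]<.12); q=P[m]
        print(t,m.sum(),np.median(q[:,2]).round(5),q[:,2].mean().round(5),q[:,2].std().round(5))
E
```

```text
p1 [101, 104, 147, 162, 162, 102, 106, 105, 105, 106, 105, 106, 106] [107.2, 111.5, 114.5, 115.8, 114.5, 117.2, 118.4, 122.1, 124.8, 126.8, 130.2, 133.3, 134.6]
130 239 0.11477 0.11474 0.00057
145 216 0.11478 0.11476 0.00057
160 143 0.11478 0.11476 0.00053
p2 [100, 99, 150, 162, 161, 104, 106, 106, 106, 106, 106, 104, 106] [106.1, 110.2, 113.4, 114.9, 113.4, 114.7, 117.0, 121.0, 123.8, 127.2, 128.6, 132.3, 134.7]
130 240 0.11358 0.11361 0.00066
145 206 0.11359 0.11363 0.00061
160 148 0.11363 0.11363 0.0006
```

```bash
python3 -m pendant '{"increments": [[0,0,0,0,0,0],[0,0,0,0,0,0],[0,0,0,0,0,0],[0,0,0,0,0,0],[0,0,0,0,0,0],[0,0,0,0,0,0],[0,0,0,0,0,0],[0,0,0,0,0,0],[0,0,0,0,0,0],[0,0,0,0,0,0]]}'
python3 - <<'E'
from h import *
c=cap('wrist','p3');P=cloud(c);f=c['frame'].min(-1)
sub=np.zeros_like(f,bool); sub[230:258,264:302]=1
print(np.median(P[sub&(f>145)&(P[...,2]>.108)&(P[...,2]<.12)][:,2]))
print(r.close_job())
E
```

```text
time_s: 21.08
tcp_pos: [0.5691, -0.276, 0.1453]
eef_rot: [-179.9, 0.1, -170.3]
contact_force: [-1.0, 0.9, 7.9]
gripper_width: 0.028
gripper_force: 59.8
0.11372440231400886
the job is handed in; nothing more can be done
None
```

The job is handed in: the gripper is still holding the rod upright in the bore with the piston about 12 mm down (three estimates gave 11.7–12.1 mm), steady over a final one-second hold, though the fingers grip the rod's eye ring rather than its grip.

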